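Set up the parts-washing pot: basket on the drip stand, strainer in, cover held off

ROBOT

A 7-joint arm with a two-finger parallel gripper is mounted at the origin on a cart in front of the work surface, level with it; the furniture and walls round the work are solid. World frame = base frame: x ahead of the robot, y to its left, z up, the work surface at z = 0. Lengths are in mm, angles in rad, forces in N, time in s.
With the tool pointing down it reaches from about 350 to 900 mm from the base axis. Payload 19.9 kg.
Tool frame: the origin (TCP) lies where the fingers leave the gripper's body, on its centre line; the fingertips stand 97 mm ahead of it and the grasp point (between the pads) lies 78 mm ahead of it (manip.grip_point_offset is the distance from the TCP to the grasp point, in mm); z points along the fingers, y is the line along which they close (so a half turn about z gives the same grasp; the last joint's range is limited). The gripper opens to 94 mm and grips with 3 to 60 N. Pads are 16 mm wide; open, the fingers measure 119 mm over their backs; the gripper's body (75 mm by 177 mm) begins 78 mm behind the grasp point.
Start: joints at [1.24, 0.417, -0.01, 1.614, 0.005, 1.111, -0.053], TCP at [178.001, -599.103, 302.625] pointing down, gripper open.
Joint ranges: [-2.81, 2.81], [-0.39, 2.02], [-1.27, 1.25], [0.06, 2.57], [-1.19, 4.33], [0.19, 2], [-2.82, 2.82]. Speed limits (rad/s): [1.89, 1.89, 2.39, 2.39, 3.01, 3.01, 3.01].

INTERFACE

Orientations are given as a 3x3 rotation matrix whose columns are the frame's x, y, z axes.
In Python, from plant import manip gives the robot as it stands. The module is installed in compiled form; this text tells all that it offers. Calls block until the motion is done:
- manip.move_pose(position, orientation): joint-space move of the TCP to a pose.
- manip.move_straight(position, ori=None, speed=150): straight line of the TCP; ori=None keeps the orientation; speed is the mean speed in mm/s.
- manip.set_joints(angles): joint-space move.
- manip.set_gripper(opening): finger opening in mm; the grip force is fixed at half the most; returns when the fingers have stopped.
- manip.dwell(seconds).
- manip.solve_ik(position, orientation): joint angles nearest the present ones, or None.
- manip.read_state(): the state.
- manip.camera(name): name is "side" or "top"; returns a dict with "img" (384x512x3 uint8, red, green, blue), "fx", "fy", "cx", "cy" (pixels), "cam_to_world" (4x4, takes a point from camera to world coordinates). Camera axes: x right, y down, z forward; pixel columns grow to the right and rows downward; lengths in mm; the calibration is good to about 2 mm. A picture is of the moment at which its call begins. There is no depth.
A pose or a line that the arm cannot do raises manip.Unreachable and nothing moves.
- manip.finish_job(): hands the job in; it is judged then, once.
The state is a dict: "clock": time; "q": joint angles; "joint_vel": joint speeds; "tau": joint torques, N m; "ee_pos": TCP position; "ee_rot": TCP orientation; "ft_force": force on the tool from outside, world axes, zero at the start; "wrist_torque": the same for the moment, N m; "opening": finger opening in mm; "gripper_force": force on a finger pad.
Only numpy, scipy, OpenCV 4.12 (cv2) and the standard library are available. Lean on these libraries where they do the work, as an engineer would, in place of code of your own. Each camera call takes 0.05 s, during which the arm holds its last target. There are 200 camera calls.

TASK

Get the parts-washing pot ready for draining parts: lift the wire basket out of it by its arch handle, with its two brass nipples still in it, and hang it by the handle's bar across the two prongs of the drip stand. Then pick up the pot's lid set by the strainer's rod, strainer and cover nested together, lower it gently onto the pot until the strainer sits flush on the rim, let go, and lift the cover alone straight up by its collar, clear of the rod, leaving the strainer seated. Finish while holding the cover up in the gripper above the pot, and leave the other things on the bench where they are.

Things in the scene. Friction and masses are not known exactly. Their poses are not given: they have to be found in the camera images.
- pot: round steel pot, fixed to the bench, 116 mm outside (120 over the rolled rim), 110 mm inside, 100 mm high, floor 5 mm thick; origin at the centre of its underside, z up. At the start the basket stands in it. Pot, drip stand and lid set stand side by side about 250 mm apart, in any order
- drip_basket: round wire basket, 85 mm diameter, walls 46 mm high, about 160 g, with a stiff (not hinged) wire arch handle; origin at the centre of its underside, z up, y along the handle's bar. The arch has upright legs at y = +-42 mm; the window between the walls' rim and the bar is 100 mm high and 77 mm wide inside the legs
- basket_bar (a point): middle of the level bar of the basket's handle, 150 mm above the basket's underside; the bar is a 9 mm rod along the basket's y, straight for 68 mm, with a 12 mm thick, 30 mm long black sleeve in the middle to grip; it stands about 55 mm above the pot's rim at the start
- nipple_0: brass hex nipple, 26x30x41 mm, 60 g, standing loose in the basket; origin at its foot
- nipple_1: second brass hex nipple like the first, loose in the basket; origin at its foot
- drip_stand: fixed drip stand: round dish 120 mm across and 12 mm high, a flat upright behind it at local x = +70 mm, 194 mm high, and two level prongs; origin at the centre of the dish's underside, x from the prongs' tips to the upright (roughly away from the robot; turned by up to 0.3 rad)
- prong_rest (a point): middle of the bar when the basket hangs: 195 mm up, over the dish's centre, axes as the stand's. Two 6 mm prongs at local y = +-26 mm run level along x from a crossbar at +65 mm to -46 mm, tops 4.5 mm below this point; tips turn up, ending at x = -54 mm in rubber balls, tops 9 mm above it. Enter along +x with the bar over the tips and the prongs in the window, then lower; fingers fit between them
- strainer: inner lid: steel drain plate, about 200 g; a 103 mm plug 16 mm deep (95 mm at its tapered foot) enters the pot, a 120 mm flange 4 mm thick sits on the rim; origin at the centre of the plug's underside, z up. On the bench at the start, cover nested on it. Seated, its origin is 84 mm above the pot's, on its axis within the plug's play of about 3 mm
- rod_top (a point): top of the strainer's upright lifting rod, 75 mm above the strainer's origin: the last 26 mm are a black grip of 16 mm diameter, which stands 30 mm above the cover's collar when nested; below it the rod is 12 mm
- cover: outer lid: steel, 133 mm across, about 180 g, not fastened: its roof rests on the strainer's flange, so lifting the strainer by its rod carries it too. Origin at the centre of the roof's underside (nested: 20 mm above the strainer's origin), z up. Roof 3 mm, 8 mm at the collar's foot; skirt 128 mm inside, to 14 mm below the origin, goes outside the pot's rim
- collar_top (a point): centre of the top of the cover's collar, 25 mm above the cover's origin: an upright tube 40 mm outside, 22 mm inside, free to grip over its upper 15 mm; the strainer's rod stands through it with 3 mm play (5 mm at the thin part)
- coupling: green pipe coupling, 39 mm round, 40 mm high, loose bystander; origin at the centre of its underside
- latch: small toggle latch, 24x87x14 mm, lying loose, bystander; origin at the centre of its underside

How it is judged:
By the outcome, as a careful person would: the job done as asked, in the order asked, and still so for the second after the job is handed in, while the arm keeps its last pose, push and grip.
It also fails if it takes over 67 s, if anything falls off the work surface, if the arm or the gripper's body presses on something with over 40 N, if the wrist force passes 120 N, or if a joint passes its speed limit or range.

## Working session

There is one attempt and no reset: what is moved stays moved. The work goes in short steps, each a Python script; the robot and the scene stay as the last script left them, time stands still between calls to the robot, and variables do not carry over. Pictures are saved under pics/ and viewed, at most 10 in all, crops included, and the job is handed in when it is done.

```bash
mkdir -p pics; python3 - <<'E'
from plant import manip
import cv2,numpy as np
for n in("side","top"):
    c=manip.camera(n); cv2.imwrite(f"pics/{n}0.png",c["img"][:,:,::-1]); print(n,c["fx"],c["fy"],c["cx"],c["cy"]);print(np.round(c["cam_to_world"],3).tolist())
s=manip.read_state();print(s["clock"],s["ee_pos"],np.round(s["ee_rot"],3).tolist(),s["opening"],s["ft_force"])
E
```

```text
side 390.34326754810803 390.34326754810803 255.45099751761623 193.9311671350838
[[0.778, 0.41, -0.476, 937.252], [0.628, -0.486, 0.608, -509.667], [0.018, -0.772, -0.635, 696.165], [0.0, 0.0, 0.0, 1.0]]
top 357.22835443384855 357.22835443384855 247.57950344921525 192.12758059474177
[[0.018, -0.992, 0.124, 432.678], [-1.0, -0.018, 0.005, -22.535], [-0.003, -0.124, -0.992, 985.517], [0.0, 0.0, 0.0, 1.0]]
0.1 [ 177.932396   -598.90017722  302.09128474] [[0.959, 0.285, -0.0], [0.285, -0.959, 0.001], [-0.0, -0.001, -1.0]] 94.16115735828535 [-0.54852652  0.54291602 -1.2916659 ]
```

View pics/side0.png

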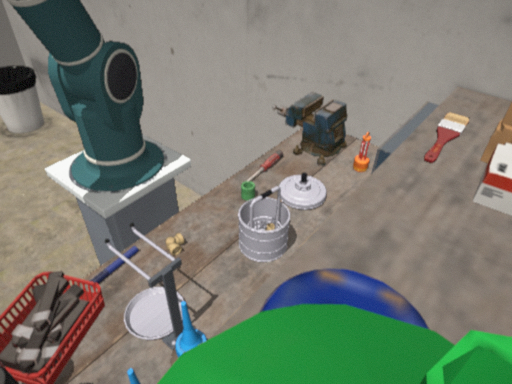

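View pics/top0.png

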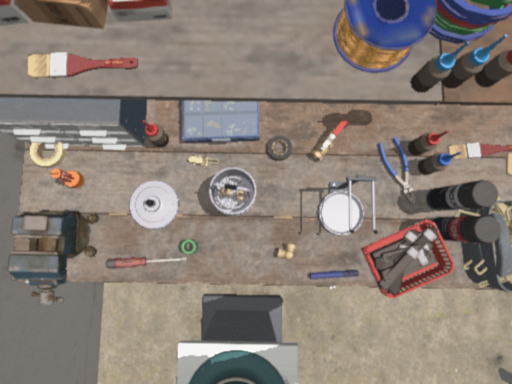

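Top view: lid set at (153,204), pot with basket at (232,190), drip stand at (342,213). Side view: lid at (303,190), pot at (264,230), stand at (150,290). I'll zoom in on these.

```bash
python3 - <<'E'
import cv2,numpy as np
t=cv2.imread("pics/top0.png");s=cv2.imread("pics/side0.png")
def c(i,x,y,w,h,W,H): return cv2.resize(i[y:y+h,x:x+w],(W,H),interpolation=cv2.INTER_CUBIC)
a=np.hstack([c(t,120,160,150,75,400,200)*0+c(t,120,160,150,75,400,200),c(t,280,150,120,100,400,300)[:200]*0])
m=np.zeros((600,800,3),np.uint8)
m[0:300,0:400]=c(t,180,160,80,60,400,300)   # pot top x5
m[0:300,400:800]=c(t,290,165,100,75,400,300) # stand top x4
m[300:600,0:400]=c(s,230,165,100,75*1,400,300) if 0 else c(s,230,165,100,75,400,300) # side pot x4
m[300:600,400:800]=c(s,95,220,133,100,400,300) # stand side x3.0075
cv2.imwrite("pics/m1.png",m)
E
```

```text
(no output)
```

View pics/m1.png

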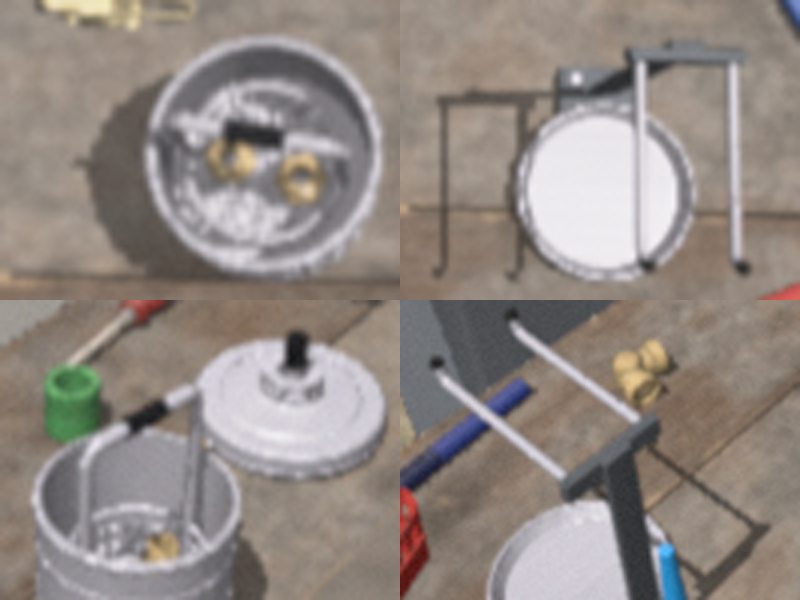

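```bash
cat > h.py <<'E'
from plant import manip
import cv2,numpy as np
from scipy.optimize import least_squares
def ray(c,u,v):
    T=np.array(c["cam_to_world"]);d=T[:3,:3]@np.array([(u-c["cx"])/c["fx"],(v-c["cy"])/c["fy"],1]);return T[:3,3],d/np.linalg.norm(d)
def plane(c,u,v,z):
    o,d=ray(c,u,v);return o+d*(z-o[2])/d[2]
def tri(c1,p1,c2,p2):
    A=np.zeros((3,3));b=np.zeros(3);R=[]
    for c,p in((c1,p1),(c2,p2)):
        o,d=ray(c,*p);P=np.eye(3)-np.outer(d,d);A+=P;b+=P@o;R.append((o,d))
    X=np.linalg.solve(A,b);return X,[round(float(np.linalg.norm(np.cross(X-o,d))),1) for o,d in R]
def proj(c,X):
    T=np.linalg.inv(np.array(c["cam_to_world"]));p=T[:3,:3]@X+T[:3,3];return c["fx"]*p[0]/p[2]+c["cx"],c["fy"]*p[1]/p[2]+c["cy"]
def dark(c,x0,y0,x1,y1,thr=60):
    g=c["img"][y0:y1,x0:x1].max(2).astype(float);m=(g<thr).astype(np.uint8)
    n,l,s,ce=cv2.connectedComponentsWithStats(m);k=1+np.argmax(s[1:,4]);mk=cv2.dilate((l==k).astype(np.uint8),np.ones((3,3)))
    w=np.clip(110-g,0,None)*mk;Y,X=np.mgrid[y0:y1,x0:x1];return ((w*X).sum()/w.sum(),(w*Y).sum()/w.sum()),int(s[k,4]),(s[k,:4]+[x0,y0,0,0]).tolist()
def steel(c,x0,y0,x1,y1,z,sat=38):
    hsv=cv2.cvtColor(c["img"][y0:y1,x0:x1],cv2.COLOR_RGB2HSV);m=((hsv[...,1]<sat)&(hsv[...,2]>90)).astype(np.uint8)
    m=cv2.morphologyEx(m,cv2.MORPH_OPEN,np.ones((3,3)))
    cs=max(cv2.findContours(m,cv2.RETR_EXTERNAL,cv2.CHAIN_APPROX_NONE)[0],key=cv2.contourArea)
    h=cv2.convexHull(cs)[:,0]+[x0,y0]
    P=np.array([plane(c,u,v,z)[:2] for u,v in h])
    r=least_squares(lambda p:np.hypot(P[:,0]-p[0],P[:,1]-p[1])-p[2],[*P.mean(0),60],loss="soft_l1",f_scale=2);return r.x,np.abs(r.fun).max()
E
python3 - <<'E'
from h import *
np.set_printoptions(precision=1,suppress=True)
t=manip.camera("top");s=manip.camera("side")
D={}
for n,a,b in(("sleeve",(220,178,245,195),(255,185,280,203)),("ballL",(345,226,358,237),(126,221,138,231)),("ballR",(368,226,381,237),(101,236,114,246)),("grip",(143,195,165,213),(295,170,312,185))):
    A=dark(t,*a);B=dark(s,*b);X,e=tri(t,A[0],s,B[0]);print(n,A,B,X,e)
for n,w,z in(("pot",(202,162,262,222),97),("lid",(122,174,186,235),18),("dish",(312,185,372,240),12)):
    print(n,*steel(t,*w,z))
# crossbar/prong roots by eye
for p,q in(((349.75,181),(176,260)),):pass
for n,p in(("L root",(350,181)),("L tip",(351.3,228)),("R root",(373.3,181)),("R tip",(374.5,228))):print(n,plane(t,*p,190))
for n,p in(("bar a",(217,184.2)),("bar b",(249,190.3))):print(n,plane(t,*p,155))
for n,p in(("pot rim side",(264.25,214.25)),):print(n,plane(s,*p,100))
E
```

```text
sleeve ((np.float64(230.02983682983682), np.float64(186.51235431235432)), 25, [226, 185, 10, 4]) ((np.float64(266.39952877818916), np.float64(193.6213396162908)), 35, [262, 191, 10, 7]) [549.1  23.6 155.8] [0.6, 0.6]
ballL ((np.float64(351.49201277955274), np.float64(230.93610223642173)), 2, [351, 231, 2, 1]) ((np.float64(131.47350069735006), np.float64(224.244769874477)), 12, [130, 223, 4, 4]) [ 448.9 -247.1  201. ] [0.5, 0.5]
ballR ((np.float64(375.0933734939759), np.float64(231.55421686746988)), 2, [375, 231, 1, 2]) ((np.float64(106.75451647183847), np.float64(240.40807651434645)), 8, [105, 239, 4, 3]) [ 448.4 -298.9  200.2] [0.7, 0.7]
grip ((np.float64(149.57457627118643), np.float64(202.47062146892657)), 19, [147, 201, 6, 4]) ((np.float64(303.7068906410696), np.float64(177.2948234487487)), 35, [302, 173, 5, 9]) [516.6 236.7  61.9] [0.5, 0.5]
pot [553.8  16.   80. ] 13.3683509765237
lid [522.  226.9  79.2] 17.38164384257
dish [ 504.2 -267.    80.1] 37.13292630502531
L root [ 561.2 -248.5  190. ]
L tip [ 455.9 -249.5  190. ]
R root [ 562.1 -300.9  190. ]
R tip [ 456.8 -300.9  190. ]
bar a [553.7  53.9 155. ]
bar b [540.6 -21.5 155. ]
pot rim side [550.8  17.7 100. ]
```

```bash
python3 - <<'E'
from h import *
np.set_printoptions(precision=1,suppress=True)
t=manip.camera("top");s=manip.camera("side")
def fit(c,x0,y0,x1,y1,z,lo,sat):
    hsv=cv2.cvtColor(c["img"][y0:y1,x0:x1],cv2.COLOR_RGB2HSV);m=((hsv[...,1]<sat)&(hsv[...,2]>lo)).astype(np.uint8)
    cs=max(cv2.findContours(m,cv2.RETR_EXTERNAL,cv2.CHAIN_APPROX_NONE)[0],key=lambda q:len(cv2.convexHull(q)) and cv2.contourArea(cv2.convexHull(q)))
    h=cv2.convexHull(cs)[:,0]+[x0,y0];P=np.array([plane(c,u,v,z)[:2] for u,v in h])
    r=least_squares(lambda p:np.hypot(P[:,0]-p[0],P[:,1]-p[1])-p[2],[*P.mean(0),60],loss="soft_l1",f_scale=2);return r.x,np.sort(np.abs(r.fun))[-3:]
hsv=cv2.cvtColor(t["img"],cv2.COLOR_RGB2HSV)
for p in((200,215),(195,190),(211,190),(255,195),(300,230),(180,235)):print(p,hsv[p[1],p[0]])
for lo,sat in((110,20),(120,15),(140,20),(150,30)):
    for n,w,z in(("pot",(202,162,262,222),97),("lid",(122,174,186,235),18),("dish",(312,187,366,240),12)):
        try:print(lo,sat,n,*fit(t,*w,z,lo,sat))
        except Exception as e:print(e)
# bar: bright pixels near sleeve
ys,xs=np.mgrid[178:200,208:258]
E
```

```text
(200, 215) [ 14  55 115]
(195, 190) [ 14  35 155]
(211, 190) [138   9 143]
(255, 195) [163   9 197]
(300, 230) [ 12  52 107]
(180, 235) [ 13  43 147]
110 20 pot [546.5  20.   61.3] [2. 2. 3.]
110 20 lid [515.9 236.4  67.7] [1.  1.4 1.5]
110 20 dish [ 505.  -272.5   62.5] [ 3.1  8.8 11.7]
120 15 pot [546.4  19.8  60.7] [1.9 2.4 2.4]
120 15 lid [515.6 236.5  67.2] [1.3 1.3 1.6]
120 15 dish [ 504.5 -272.5   61.8] [ 3.2  9.9 12.9]
140 20 pot [547.3  19.3  60.5] [1.8 3.3 3.9]
140 20 lid [515.9 236.5  67.7] [1.1 1.4 1.6]
140 20 dish [ 504.6 -273.6   61.6] [ 2.1 10.6 12.6]
150 30 pot [548.4  18.2  61.1] [2.5 2.6 3.5]
150 30 lid [516.8 236.4  68.2] [1.3 1.5 4.6]
150 30 dish [ 504.7 -277.6   63.7] [5.5 7.3 9. ]
```

```bash
cat >> h.py <<'E'
def R(phi):  # tool down, tool y along world angle phi
    y=np.array([np.cos(phi),np.sin(phi),0]);z=np.array([0,0,-1.]);return np.column_stack([np.cross(y,z),y,z])
def G(x,y,z): return np.array([x,y,z+manip.grip_point_offset])
def st():
    s=manip.read_state();print("t%.1f"%s["clock"],"grip",np.round(np.array(s["ee_pos"])-[0,0,manip.grip_point_offset],1),"q",np.round(s["q"],2),"F",np.round(s["ft_force"],1),"op %.1f gf %.1f"%(s["opening"],s["gripper_force"]))
def pic(name,wt=None,ws=None):
    t=manip.camera("top");s=manip.camera("side");o=[]
    for c,w in((t,wt),(s,ws)):
        if w: x,y,a,b=w;o.append(cv2.resize(c["img"][y:b,x:a,::-1],(400,400*(b-y)//(a-x)),interpolation=cv2.INTER_CUBIC))
    H=max(i.shape[0] for i in o);cv2.imwrite(f"pics/{name}.png",np.hstack([cv2.copyMakeBorder(i,0,H-i.shape[0],0,0,0) for i in o]));return t,s
E
python3 - <<'E'
from h import *
st()
t=manip.camera("top");s=manip.camera("side")
a=plane(s,251.5,200.5,155);b=plane(s,278.5,188,155);print(a,b,"yaw side",np.arctan2(-(b-a)[0],(b-a)[1]))
for ph in(-0.17,-0.17+np.pi,0,np.pi):
    for P in((549,23.6,300),(549,23.6,155),(385,-272,222),(503,-272.8,195)):
        q=manip.solve_ik(G(*P),R(ph));print(round(ph,2),P,None if q is None else np.round(q,2))
q=manip.solve_ik(G(516,236.5,250),R(np.pi/2));print(q)
E
```

```text
t0.3 grip [ 178. -599.  224.] q [ 1.24  0.42 -0.01  1.61  0.    1.11 -0.05] F [-0.4  0.1 -0. ] op 93.8 gf 0.0
[538.77543172 -14.09341831 155.        ] [557.55217583  57.87758921 155.        ] yaw side -0.2552044887910049
-0.17 (549, 23.6, 300) [ 0.51  0.29 -0.74  1.69  0.21  1.24 -0.45]
-0.17 (549, 23.6, 155) [ 0.45  0.45 -0.69  1.85  0.34  0.96 -0.56]
-0.17 (385, -272, 222) [ 0.92  0.16 -0.41  1.97  0.08  1.02  0.31]
-0.17 (503, -272.8, 195) [ 0.78  0.38 -0.42  1.77  0.18  1.03  0.12]
2.97 (549, 23.6, 300) [ 0.75  0.39 -1.08  1.68  0.36  1.28  2.56]
2.97 (549, 23.6, 155) [ 0.71  0.6  -1.08  1.84  0.61  1.07  2.37]
2.97 (385, -272, 222) [ 0.51  0.14  0.05  1.99 -0.01  1.01 -2.75]
2.97 (503, -272.8, 195) [-0.34  0.58  1.09  1.8  -0.57  1.11 -2.37]
0 (549, 23.6, 300) [ 0.52  0.29 -0.76  1.69  0.21  1.24 -0.28]
0 (549, 23.6, 155) [ 0.46  0.45 -0.7   1.85  0.35  0.97 -0.39]
0 (385, -272, 222) [ 0.95  0.17 -0.44  1.97  0.08  1.02  0.47]
0 (503, -272.8, 195) [ 0.8   0.39 -0.45  1.77  0.19  1.03  0.28]
3.14 (549, 23.6, 300) [ 0.75  0.39 -1.08  1.68  0.36  1.28  2.73]
3.14 (549, 23.6, 155) [ 0.71  0.6  -1.08  1.84  0.61  1.07  2.54]
3.14 (385, -272, 222) [ 0.53  0.14  0.03  1.99 -0.    1.01 -2.59]
3.14 (503, -272.8, 195) [ 0.38  0.35  0.08  1.78 -0.03  1.01 -2.67]
[ 0.36940549  0.53735718 -1.16467544  1.70413909  0.51828451  1.25073117
  0.65597473]
```

```bash
python3 - <<'E'
from h import *
s=manip.read_state();p=np.array(s["ee_pos"])
manip.move_straight(p+[0,0,110],speed=200)
manip.set_gripper(50)
manip.move_pose(G(549,23.6,310),R(-0.2));st()
manip.move_straight(G(549,23.6,157),speed=120);st()
pic("g1",(190,140,280,220),(210,140,330,260))
E
```

```text
t4.5 grip [549.1  22.6 309.9] q [ 0.56  0.29 -0.8   1.67  0.22  1.27 -0.49] F [ 0.6 -0.8 -0.8] op 50.2 gf 0.0
t5.9 grip [549.3  23.6 157.6] q [ 0.48  0.45 -0.73  1.85  0.36  0.98 -0.61] F [0.5 0.1 0.4] op 49.9 gf 0.0
```

View pics/g1.png

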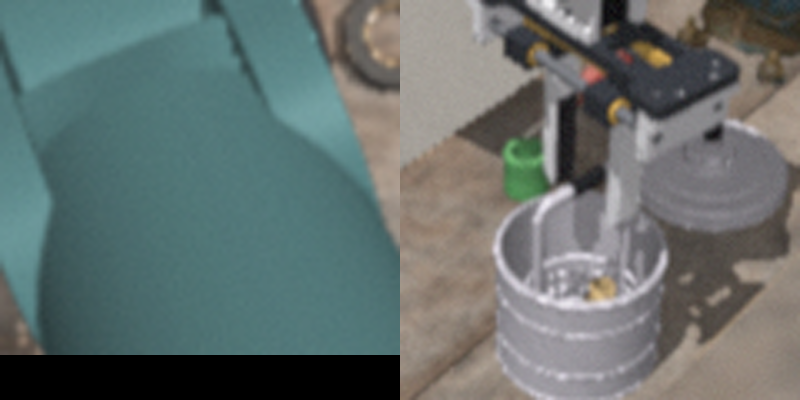

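The side view shows the sleeve at about (590,180) between the two fingers, so I'll close and lift.

```bash
python3 - <<'E'
from h import *
manip.set_gripper(0);st()
manip.move_straight(G(549,23.6,200),speed=60);st()
manip.move_straight(G(548,22,292),speed=100);st()
pic("g2",None,(170,100,350,235))
manip.move_straight(G(385,-150,292),R(-0.1),speed=120)
manip.move_straight(G(385,-272.6,240),R(0),speed=110);st()
pic("g3",(290,130,430,270),(60,120,240,300))
E
python3 -c "
import cv2,numpy as np
a=cv2.imread('pics/g2.png');b=cv2.imread('pics/g3.png');print(a.shape,b.shape)
b=cv2.copyMakeBorder(b,0,0,0,max(0,a.shape[1]-b.shape[1]),0);a=cv2.resize(a,None,fx=.6,fy=.6);a=cv2.copyMakeBorder(a,0,0,0,b.shape[1]-a.shape[1],0);cv2.imwrite('pics/g23.png',np.vstack([b,a])[:600])"
```

```text
t6.7 grip [549.   23.7 157. ] q [ 0.48  0.46 -0.73  1.85  0.36  0.98 -0.61] F [ 0.2  0.7 -1.2] op 11.3 gf 29.8
t7.6 grip [548.9  23.5 199.7] q [ 0.51  0.4  -0.76  1.81  0.32  1.06 -0.57] F [ 0.6 -0.2 -2.8] op 10.7 gf 29.8
t8.6 grip [547.8  21.9 291.4] q [ 0.55  0.31 -0.8   1.7   0.23  1.23 -0.5 ] F [-0.   0.3 -3.5] op 11.5 gf 29.8
t12.2 grip [ 385.2 -272.1  240.3] q [ 1.07  0.16 -0.57  1.95  0.1   1.06  0.46] F [-0.5  0.5 -2.5] op 11.3 gf 29.8
(300, 400, 3) (400, 800, 3)
```

View pics/g23.png

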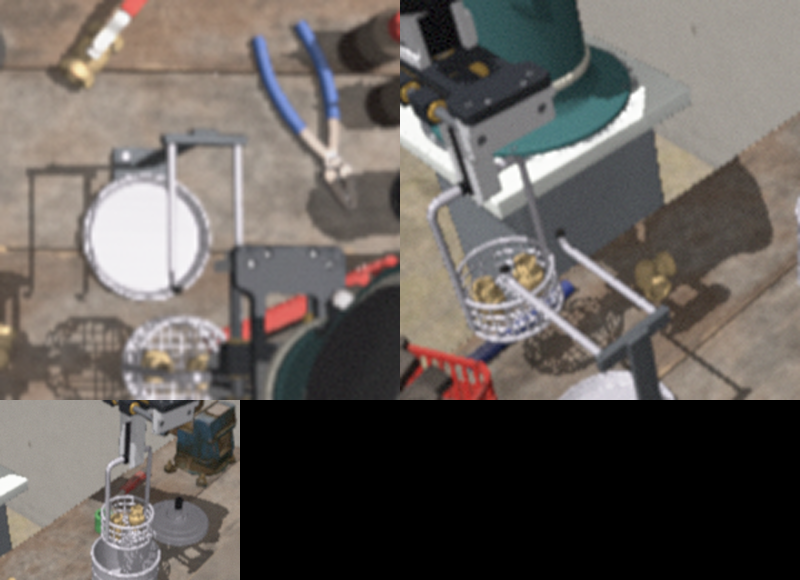

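```bash
python3 - <<'E'
from h import *
np.set_printoptions(precision=1,suppress=True)
t=manip.camera("top");s=manip.camera("side")
for p in((82.5,232.5),(120.8,207.8)):
    o,d=ray(s,*p);print(o+d*(385-o[0])/d[0])
for y in(-315,-273,-231):
    print(proj(s,np.array([385,y,190.])),proj(t,np.array([385,y,136.])))
print("rest ball pred side",proj(s,np.array([449,-247,200.])))
# basket rim centre, top view by eye (180,345)/400*140
print(plane(t,290+180*.35,130+340*.35,136))
# grey side: prong roots and tips in side
for p in((60+205*.45,120+355*.45),(60+255*.45,120+315*.45)):print(plane(s,*p,190))
E
```

```text
[ 385.  -310.2  187.3]
[ 385.  -226.6  190.5]
(np.float64(79.72248509605993), np.float64(232.90561331788962)) (np.float64(373.2756833907606), np.float64(259.5211046293091))
(np.float64(100.0172829370365), np.float64(220.60820826394655)) (np.float64(355.29509996264983), np.float64(259.18638525127676))
(np.float64(118.93702400514331), np.float64(209.14400343405322)) (np.float64(337.3237783672948), np.float64(258.8518382878334))
rest ball pred side (np.float64(131.9824904533593), np.float64(224.63536300629926))
[ 408.5 -268.1  136. ]
[ 567.1 -300.   190. ]
[ 566.6 -251.7  190. ]
```

```bash
python3 - <<'E'
from h import *
manip.move_straight(G(385,-276.5,221),R(0),speed=80)
manip.move_straight(G(440,-276.5,221),speed=80);st()
manip.move_straight(G(503,-276.5,221),speed=70);st()
manip.move_straight(G(503,-276.5,202),speed=40);st()
for z in(200,199,198,197,196,195,194):
    manip.move_straight(G(503,-276.5,z),speed=20);f=manip.read_state()["ft_force"];print(z,np.round(f,1))
    if f[2]>-1.2: break
st();pic("h1",(290,130,430,270),(60,120,240,300))
E
```

```text
t13.7 grip [ 439.8 -276.5  220.9] q [ 0.99  0.28 -0.57  1.86  0.17  1.05  0.35] F [-0.7  0.1 -1.5] op 11.0 gf 29.8
t14.7 grip [ 502.7 -276.6  221. ] q [ 0.9   0.38 -0.56  1.73  0.23  1.09  0.26] F [-0.2 -0.4 -2.3] op 11.2 gf 29.8
t15.3 grip [ 503.  -276.5  202. ] q [ 0.89  0.4  -0.56  1.75  0.24  1.06  0.25] F [-0.2  1.  -1.8] op 10.9 gf 29.8
200 [-1.1 -0.1 -3.1]
199 [-0.6 -0.3 -2.3]
198 [ 0.1  0.1 -2.1]
197 [ 0.9 -0.3 -2.2]
196 [-3.3  1.2  4.4]
t16.6 grip [ 503.1 -276.5  196.5] q [ 0.89  0.41 -0.56  1.76  0.24  1.05  0.24] F [-3.3  1.2  4.4] op 11.1 gf 29.8
```

View pics/h1.png

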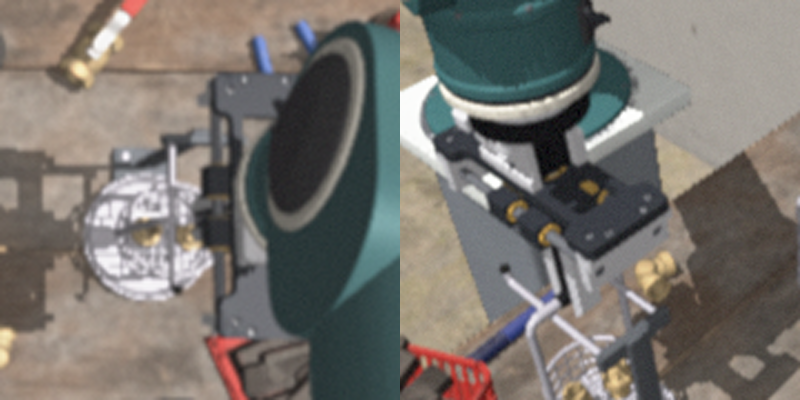

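Contact came at the expected height (196), and the side view shows the bar across the prongs inside the legs. I'll release it and check.

```bash
python3 - <<'E'
from h import *
manip.set_gripper(34);st()
manip.move_straight(G(503,-276.5,260),speed=80);st()
manip.set_gripper(60)
manip.move_straight(G(503,-120,260),R(0.3),speed=250)
pic("h2",(290,130,430,270),(60,160,240,340))
E
```

```text
t17.2 grip [ 503.  -276.5  196. ] q [ 0.89  0.41 -0.56  1.76  0.24  1.05  0.24] F [ 0.5  0.4 -0.1] op 34.0 gf 0.0
t18.2 grip [ 502.8 -276.5  259.5] q [ 0.91  0.34 -0.57  1.69  0.2   1.17  0.28] F [ 0.1  0.6 -0.4] op 34.0 gf 0.0
```

View pics/h2.png

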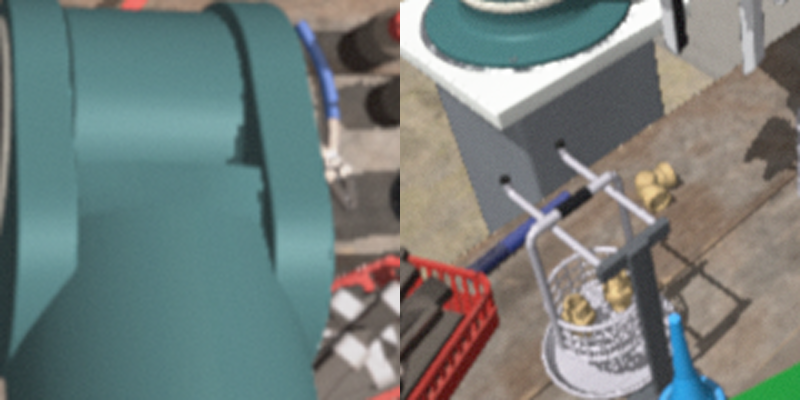

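The side view shows the basket hanging with both nipples in it, the bar level across both prongs at (575,205) and centred well enough. Next is the lid set.

```bash
python3 - <<'E'
from h import *
for ph in(0,0.3,0.6,0.9):
    for P in((516.3,236.5,200),(516.3,236.5,68),(547,19.5,205),(547,19.5,134)):
        q=manip.solve_ik(G(*P),R(ph));print(ph,P,None if q is None else np.round(q,2))
E
```

```text
0 (516.3, 236.5, 200) [ 0.15  0.46 -0.82  1.76  0.38  1.09 -0.8 ]
0 (516.3, 236.5, 68) [ 0.05  0.62 -0.69  1.86  0.51  0.85 -0.9 ]
0 (547, 19.5, 205) [ 0.48  0.38 -0.71  1.81  0.28  1.05 -0.33]
0 (547, 19.5, 134) [ 0.44  0.47 -0.67  1.87  0.36  0.92 -0.4 ]
0.3 (516.3, 236.5, 200) [ 0.18  0.47 -0.86  1.76  0.4   1.09 -0.52]
0.3 (516.3, 236.5, 68) [ 0.06  0.62 -0.71  1.86  0.53  0.86 -0.62]
0.3 (547, 19.5, 205) [ 0.51  0.39 -0.75  1.81  0.3   1.06 -0.05]
0.3 (547, 19.5, 134) [ 0.47  0.48 -0.71  1.87  0.38  0.93 -0.12]
0.6 (516.3, 236.5, 200) [ 0.21  0.49 -0.9   1.76  0.42  1.1  -0.24]
0.6 (516.3, 236.5, 68) [ 0.08  0.63 -0.74  1.86  0.55  0.87 -0.33]
0.6 (547, 19.5, 205) [ 0.54  0.4  -0.79  1.81  0.32  1.07  0.23]
0.6 (547, 19.5, 134) [ 0.5   0.49 -0.75  1.87  0.41  0.94  0.16]
0.9 (516.3, 236.5, 200) [ 0.23  0.5  -0.94  1.76  0.44  1.11  0.05]
0.9 (516.3, 236.5, 68) [ 0.09  0.64 -0.76  1.86  0.57  0.87 -0.04]
0.9 (547, 19.5, 205) [ 0.57  0.41 -0.84  1.81  0.35  1.07  0.51]
0.9 (547, 19.5, 134) [ 0.53  0.5  -0.79  1.87  0.43  0.95  0.44]
```

```bash
python3 - <<'E'
from h import *
manip.move_straight(G(516.3,236.5,170),R(0.3),speed=220)
manip.move_straight(G(516.3,236.5,69),speed=90);st()
a=manip.read_state();manip.set_gripper(0);st()
manip.move_straight(G(516.3,236.5,85),speed=30);st()
pic("l1",(120,140,280,260),(210,130,350,270))
E
```

```text
t22.8 grip [516.5 236.6  69.5] q [ 0.04  0.61 -0.69  1.86  0.51  0.85 -0.6 ] F [ 0.6 -0.6 -0.9] op 59.8 gf 0.0
t23.5 grip [516.3 236.5  69. ] q [ 0.04  0.61 -0.69  1.86  0.51  0.85 -0.6 ] F [ 0.4 -0.1 -0. ] op 15.4 gf 30.0
t24.2 grip [516.3 236.4  85. ] q [ 0.05  0.59 -0.7   1.85  0.49  0.88 -0.58] F [ 0.2 -0.6 -4.7] op 15.2 gf 30.0
```

View pics/l1.png

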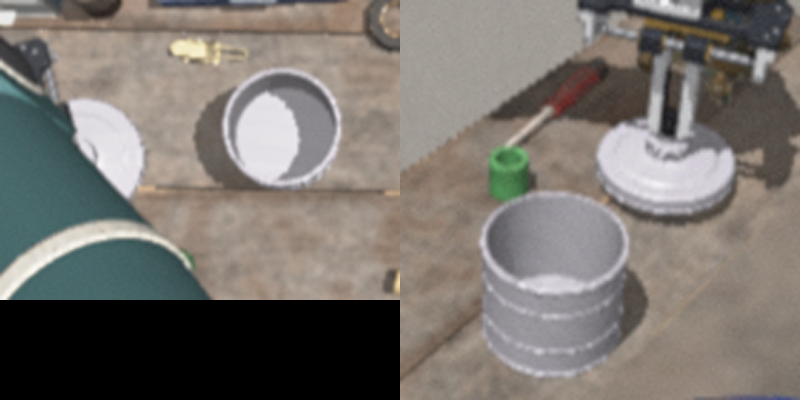

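The lid set is lifted whole, with about 4 N of weight in the hand. The pot is empty and clear in both views, so I'll refit its centre.

```bash
python3 - <<'E'
from h import *
np.set_printoptions(precision=1,suppress=True)
t=manip.camera("top");s=manip.camera("side")
def hull(c,w,lo,sat,top=False):
    x0,y0,x1,y1=w;hsv=cv2.cvtColor(c["img"][y0:y1,x0:x1],cv2.COLOR_RGB2HSV);m=((hsv[...,1]<sat)&(hsv[...,2]>lo)).astype(np.uint8)
    cs=max(cv2.findContours(m,cv2.RETR_EXTERNAL,cv2.CHAIN_APPROX_NONE)[0],key=lambda q:cv2.contourArea(cv2.convexHull(q)))
    return cv2.convexHull(cs)[:,0]+[x0,y0]
def cf(P,r0=None):
    f=(lambda p:np.hypot(P[:,0]-p[0],P[:,1]-p[1])-p[2]) if r0 is None else (lambda p:np.hypot(P[:,0]-p[0],P[:,1]-p[1])-r0)
    r=least_squares(f,[*P.mean(0),60],loss="soft_l1",f_scale=2);return r.x,np.abs(r.fun).max()
for lo,sat in((110,20),(120,15),(140,20)):
    for z in (95,): print("top",cf(np.array([plane(t,u,v,z)[:2] for u,v in hull(t,(202,162,262,222),lo,sat)])))
    h=hull(s,(230,190,298,265),lo,sat);h=h[h[:,1]<213]   # far half of rim in side view
    for z in(95,100):print("side",z,len(h),cf(np.array([plane(s,u,v,z)[:2] for u,v in h]),60))
    L=hull(s,(275,160,340,209),lo,sat);L=L[L[:,1]>191]
    print("lid side (skirt low edge z~23)",len(L),cf(np.array([plane(s,u,v,23)[:2] for u,v in L]),66.5))
st()
E
```

```text
top (array([546.7,  20.2,  61.4]), np.float64(1.9646452538641697))
side 95 10 (array([544.5,  23.6,  60. ]), np.float64(1.1832526511495374))
side 100 10 (array([548.2,  18.7,  60. ]), np.float64(1.3202026083442604))
lid side (skirt low edge z~23) 10 (array([516.7, 234.3,  60. ]), np.float64(1.2780229827619678))
top (array([547. ,  20.5,  60.8]), np.float64(2.971408799464413))
side 95 13 (array([545.3,  22.5,  60. ]), np.float64(0.7254120251612974))
side 100 13 (array([548.9,  17.6,  60. ]), np.float64(1.1792968228115868))
lid side (skirt low edge z~23) 10 (array([516.5, 235.2,  60. ]), np.float64(1.701020107626519))
top (array([547.1,  19.7,  61. ]), np.float64(2.66209778594763))
side 95 10 (array([544.6,  23.5,  60. ]), np.float64(0.7105866219710606))
side 100 10 (array([548.3,  18.6,  60. ]), np.float64(0.7483701668668488))
lid side (skirt low edge z~23) 11 (array([513.7, 236.2,  60. ]), np.float64(3.747861501362685))
t24.4 grip [516.2 236.5  84.8] q [ 0.1  0.6 -0.7  1.9  0.5  0.9 -0.6] F [ 0.1  0.5 -4.3] op 15.5 gf 30.0
```

```bash
python3 - <<'E'
from h import *
manip.move_straight(G(516.3,236.5,205),speed=100)
manip.move_straight(G(547.2,19.7,205),speed=120)
manip.move_straight(G(547.2,19.7,174),speed=80);manip.dwell(.1);st()
for z in np.arange(171,150.5,-1.5):
    manip.move_straight(G(547.2,19.7,z),speed=30);f=manip.read_state()["ft_force"];print(z,np.round(f,1))
    if f[2]>-1 or np.hypot(f[0],f[1])>8: break
st();pic("p1",(180,140,280,240),(210,120,330,260))
E
```

```text
t28.4 grip [547.4  19.8 174.3] q [ 0.49  0.43 -0.73  1.84  0.33  1.   -0.08] F [ 0.4  0.2 -3. ] op 15.4 gf 30.0
171.0 [ 0.5  0.  -3.5]
169.5 [ 0.6 -0.1 -5.3]
168.0 [-0.9  0.4 -4.5]
166.5 [-0.5 -1.4 -4. ]
165.0 [-0.4  0.8 -3.7]
163.5 [-0.7 -0.8 -5.4]
162.0 [ 0.5  0.2 -3. ]
160.5 [-0.3 -0.2 -4.2]
159.0 [ 0.5 -0.4 -4.7]
157.5 [-0.9 -0.3 -4.7]
156.0 [-0.5 -0.  -4.5]
154.5 [ 1.1  0.5 -5.3]
153.0 [ 0.4  0.8 -3.5]
151.5 [-6.5 -2.3 17.2]
t31.9 grip [547.3  19.7 152.4] q [ 0.48  0.45 -0.72  1.86  0.36  0.96 -0.1 ] F [-6.5 -2.3 17.2] op 15.3 gf 30.0
```

View pics/p1.png

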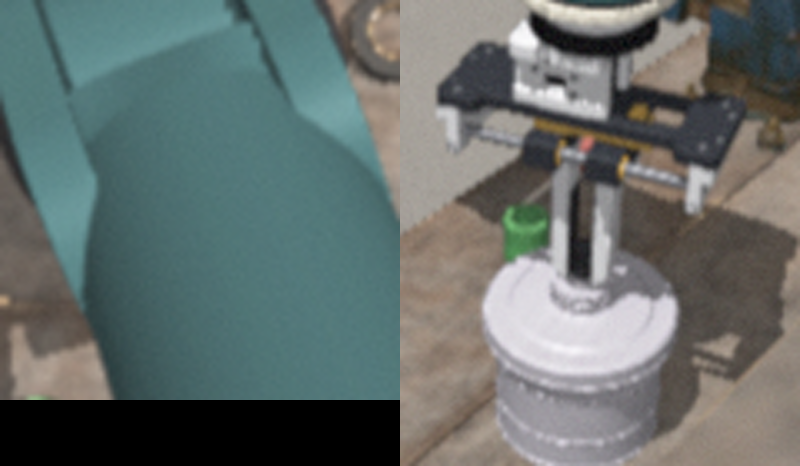

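The lid is seated: contact came at 152.4 (153 expected), and the cover sits level on the pot in the side view. Now I'll release it, grip the collar and raise the cover.

```bash
python3 - <<'E'
from h import *
manip.set_gripper(65);st()
manip.move_straight(G(547.3,19.7,136),speed=40);st()
manip.set_gripper(0);st()
manip.move_straight(G(547.3,19.7,142),speed=20);manip.dwell(.1);st()
manip.move_straight(G(547.3,19.7,175),speed=40);st()
manip.move_straight(G(547.3,19.7,245),speed=60);manip.dwell(.2);st()
pic("c1",(180,140,280,240),(200,60,340,240))
E
```

```text
t32.9 grip [547.2  19.7 151.5] q [ 0.48  0.46 -0.72  1.86  0.36  0.96 -0.1 ] F [-0.4  0.2 -0.2] op 65.0 gf 0.0
t33.4 grip [547.3  19.7 135.8] q [ 0.47  0.48 -0.71  1.87  0.38  0.93 -0.11] F [ 0.2 -0.7  0.1] op 65.1 gf 0.0
t33.9 grip [547.3  19.7 136.1] q [ 0.47  0.48 -0.71  1.87  0.38  0.93 -0.11] F [-0.6 -1.2  1.1] op 40.4 gf 30.0
t34.5 grip [547.3  19.7 141.9] q [ 0.47  0.47 -0.71  1.87  0.37  0.94 -0.11] F [ 0.1 -0.1 -2.4] op 40.2 gf 30.0
t35.5 grip [547.2  19.7 174.8] q [ 0.49  0.43 -0.73  1.84  0.33  1.   -0.08] F [-0.3  0.4 -1.7] op 40.3 gf 30.0
t37.0 grip [547.3  19.7 244.8] q [ 0.53  0.35 -0.77  1.76  0.26  1.14 -0.02] F [-0.3  0.4 -1. ] op 40.9 gf 30.0
```

View pics/c1.png

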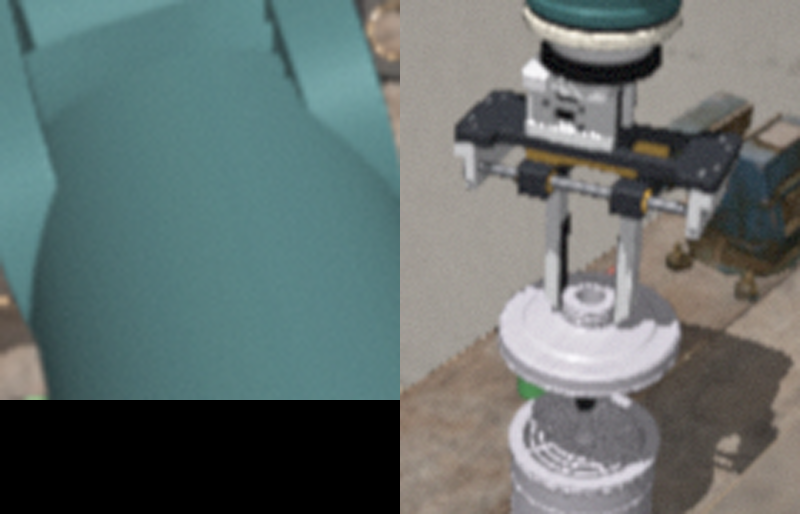

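In the side view the cover is held well clear of the black rod top at (585,402), and the strainer sits flush on the rim. I'm handing the job in.

```bash
python3 -c "
from plant import manip
print(manip.finish_job())"
```

```text
the job is handed in; nothing more can be done
None
```

The job is handed in at about 37 s of the 67 s allowed: the basket hangs on the drip stand with both nipples in it, the strainer sits flush on the pot, and the gripper holds the cover up clear of the rod above the pot.

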